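# Close the weld jig and hold it shut

### The arm

A 6-joint arm with a two-finger parallel gripper is mounted at the origin on the work surface. World frame = base frame: x ahead of the robot, y to its left, z up, the work surface at z = 0. Lengths are in mm, angles in rad, forces in N, time in s.
With the tool pointing down it reaches from about 350 to 975 mm from the base axis. Payload 7.1 kg.
Tool frame: the origin (TCP) lies midway between the tips of the shut fingers; the grasp point (between the pads) lies ctrl.grip_point_offset behind it (ctrl.grip_point_offset is the distance from the TCP to the grasp point, in mm); z points along the fingers, y is the line along which they close (so a half turn about z gives the same grasp; the last joint's range is limited). The gripper opens to 88 mm and grips with 3 to 60 N. Pads are 20 mm wide; open, the fingers measure 115 mm over their backs; the gripper's body (75 mm by 178 mm) begins 61 mm behind the grasp point.
Start: joints at [1.162, 0.423, 1.63, -0, 1.089, -0.019], TCP at [237.47, 578.111, 222.675] pointing down, gripper open.
Joint ranges: [-3, 3], [-0.9, 2.11], [0.09, 2.58], [-1.31, 4.45], [0.11, 2.69], [-2.54, 2.54]. Speed limits (rad/s): [2.39, 2.39, 3.01, 3.14, 3.14, 3.14].

### API

Orientations are given as a rotation vector (axis times angle).
In Python, from workcell import ctrl, get_image, close_job, finder gives the robot as it stands.
- The arm moves only by the tool servo_tool, never from a script. Its argument "deltas" is a list of rows, each a list of 2 entries, a list of its own where there are three numbers: the shift along the tool's x, y, z in mm, then the turn, a rotation vector about the tool's x, y, z in rad. A call has 1 to 5 rows; each row is the pose to reach, as a shift and turn from the pose commanded when the call began, along the tool's axes at that moment; what a row does not reach only later rows make up. A row lasts 1/12 s, in which the tool goes at most 41.7 mm and 7.16 degrees, less where a joint would pass 70% of its speed; a pose out of reach is approached as far as the arm can. A call with a gripper value outside its range is refused whole. "grip" is the closure, from -1 (fully open) to 1 (shut), so that 0 is half open, set as the call begins (left out, the last holds). The fingers move at their own pace and stop on an object; the grip force is fixed at half the most. Time passes only in rows, so rows that repeat a pose let the fingers close. It gives the time, the measured TCP pose, the force, the opening and the grip force at its end, in the units of the state.
- ctrl.get_obs(): the state, without advancing time (a new reading comes with each control period).
- get_image(name): name is "scene" or "side" or "wrist"; returns a dict with "frame" (384x512x3 uint8, blue, green, red), "depth" (384x512 float32, mm along the optical axis (not along the pixel's ray), 0 where there is no reading), "K" (3x3 intrinsics, pixels), "pose" (4x4, takes a point from camera to world coordinates). Camera axes: x right, y down, z forward; pixel columns grow to the right and rows downward; lengths in mm; the calibration is good to about 2 mm. The wrist camera is an equidistant fisheye: a pixel r from the principal point sees the ray r / f radians off the axis. A picture is of the moment at which its call begins.
- close_job(): hands the job in; it is judged then, once.
Trained networks look in a picture, given as the dict that the camera call returned (one of the last four; its "shot" number tells which), for a name from the list of things; names that differ only in an ending like _2 or _b are one class to them, and where a whole thing is asked for, a point or a joint stands for the part that bears it (a point fixed in the world has none). Each returns a list of dicts, best first, with "score" (0 to 1); they miss things now and then, are a little off and sometimes report something else, mostly with a low value. They report only what shows in the picture. A call takes as long as a camera call.
- finder.search_frame(query, picture): "rect" ([centre column, centre row, width, height] as shares, 0 to 1, of the picture: columns of its width, rows of its height, round what is visible of it).
- finder.silhouettes(query, picture): "mask" (384x512 bool, what is visible of it) and "rect" ([centre column, centre row, width, height] as shares, 0 to 1, of the picture: columns of its width, rows of its height, round what is visible of it).
The state is a dict: "t": time; "qpos": joint angles; "qvel": joint speeds; "joint_torque": joint torques, N m; "ee_pos": TCP position; "orientation": TCP orientation; "ft_force": force on the tool from outside, world axes, zero at the start; "moment": the same for the moment, N m; "width": finger opening in mm; "grasp_force": force on a finger pad.
Only numpy, scipy, OpenCV 4.12 (cv2) and the standard library are available. Lean on these libraries where they do the work, as an engineer would, in place of code of your own. Each camera call takes 0.05 s, during which the arm holds its last target. There are 200 camera calls.

### The job

Take the finished channel bracket off the lower half of the weld jig and leave it in the empty parts bin. Then set the upper half of the jig on the lower half's two dowels (thick dowel in the large hole, thin dowel in the small one), press it down against the sprung electrode until the two halves are fully closed, and finish like that, with the gripper still holding the pair pressed shut. Leave the wrench, the tin and the spare electrode where they are.

Things in the scene. Friction and masses are not known exactly. Their poses are not given: they have to be found in the camera images.
- lower: lower half of the weld jig, bolted to the table: a grey base plate 110 x 190 x 12 mm (x, y, z) carrying a dark steel block 80 x 160 mm whose flat top face is 40 mm above the table. Two upright steel dowels with tapered noses stand on the face on its long centre line. Origin: centre of the underside, on the table; y along the long side, towards the thick dowel; z up
- big_dowel (a point): foot of the thick dowel, on the block's top face, 60 mm from the block's centre along +y of lower. The dowel is 18 mm in diameter for 18 mm, then tapers to 6 mm at 34 mm above the face. Axes as lower
- small_dowel (a point): foot of the thin dowel, on the block's top face, 60 mm from the block's centre along -y of lower. The dowel is 10 mm in diameter for 18 mm, then tapers to 3 mm at 28 mm above the face. Axes as lower
- plunger (a joint): travel (m) of the sprung copper electrode, 20 mm in diameter, in the centre of the lower half's face: 0 when up, standing 8 mm proud of the face; 0.008 when pushed flush. Its spring pushes up with 6 N when up and 12 N when flush, so the upper half's weight alone does not close the jig; about 8 N more is needed
- upper: upper half of the weld jig, lying loose and flat on the table: an aluminium plate 80 x 160 x 10 mm (x, y, z) with two through holes and, on its middle, a black upright grip bar 14 mm thick (x), 60 mm long (y), from 10 to 50 mm above the underside. About 0.42 kg. Origin: centre of the underside; y along the long side, towards the large hole; z up
- big_hole (a point): centre of the large hole (21 mm diameter) at the underside of the upper half, 60 mm from its centre along +y of upper; it comes to lie on big_dowel when the jig is closed. Axes as upper
- small_hole (a point): centre of the small hole (13 mm diameter) at the underside of the upper half, 60 mm from its centre along -y of upper; it comes to lie on small_dowel when the jig is closed. Axes as upper
- bracket: finished steel channel bracket, an upside-down U of 4 mm sheet, 50 mm long (x), 30 mm wide (y), 30 mm tall, about 0.1 kg, standing loose on the lower half's face over the electrode. Origin: centre of its underside, between the two legs; the legs are its 50 mm ends at +x and -x; z up
- bin: empty open grey parts bin fixed to the table, 180 x 200 x 60 mm outside (x, y, z), walls and floor 5 mm. Origin: centre of its underside
- wrench: wrench lying on the table at the far side, to be left alone. Origin: centre of its underside
- tin: closed round aluminium tin, 60 mm in diameter, 50 mm tall, at the far side, to be left alone. Origin: centre of its underside
- electrode: spare copper electrode, an upright cylinder 32 mm in diameter and 45 mm tall, at the far side, to be left alone. Origin: centre of its underside

How it is judged (in metres and radians):
On the way, in this order (a step that is already met when the one before it is completed fails the run):
1. the bracket lies in the bin, let go (x of bracket in the frame of bin between -0.09 and 0.09 m and y of bracket in the frame of bin between -0.1 and 0.1 m and z of bracket in the frame of bin below 0.055 m and contact force between the fingers and bracket below 0.1 N and linear speed of bracket below 0.05 m/s), for 0.2 s.
2. the upper half is on both dowels and pressed shut by the gripper (distance between big_hole and big_dowel below 0.004 m and distance between small_hole and small_dowel below 0.004 m and value of joint plunger above 0.006 m and contact force between the fingers and upper above 3 N), for 0.3 s.
At the end, for the whole second after the job is handed in: The bracket rests in the bin, let go. Both holes of the upper half lie within 4 mm of the feet of their dowels, the electrode is pushed down more than 6 of its 8 mm, and the gripper bears on the upper half with more than 3 N, through the last second (all of step 1 and all of step 2); the arm keeps its last pose, push and grip.
It fails at once if a bystander is moved more than 30 mm (distance of any of wrench, tin, electrode from where it was at the start of the episode above 0.03 m).
It also fails if it takes over 54 s, if anything falls off the work surface, if the arm or the gripper's body presses on something with over 40 N, if the wrist force passes 120 N, or if a joint passes its speed limit or range.

## Working session

There is one attempt and no reset: what is moved stays moved. The work goes in short steps, Python scripts to look and compute and a tool call to move; the robot and the scene stay as the last step left them, time stands still between calls to the robot, and variables do not carry over. Pictures are saved under pics/ and viewed, at most 10 in all, crops included, and the job is handed in when it is done.

Besides the shell and the picture viewer there is one more tool, called by a JSON object that holds its "name" and its "arguments", one argument or row to a line. servo_tool: Moves the arm, as the interface text tells. Its arguments: {"type":"object","properties":{"deltas":{"type":"array","items":{"type":"array"}},"grip":{"type":"number"}},"required":["deltas"]}

```bash
ls; mkdir -p pics
python3 - <<'E'
from workcell import ctrl,get_image,finder
import cv2,numpy as np
o=ctrl.get_obs();print(o,ctrl.grip_point_offset)
ims=[]
for n in["scene","side"]:
    p=get_image(n);ims.append(p["frame"]);print(n,p["K"].tolist(),np.round(p["pose"],3).tolist())
    for q in["lower","upper","bracket","bin","tin","electrode","wrench"]:
        r=finder.silhouettes(q,p)
        for d in r[:2]:
            m=d["mask"];dep=p["depth"];v,u=np.nonzero(m&(dep>0))
            if len(v)==0: continue
            z=dep[v,u];K=p["K"];c=np.stack([(u-K[0,2])*z/K[0,0],(v-K[1,2])*z/K[1,1],z,np.ones_like(z)])
            w=(p["pose"]@c)[:3]
            print(n,q,round(d["score"],2),np.round(np.array(d["rect"])*[512,384,512,384]),np.round(np.percentile(w,[2,50,98],axis=1)).tolist())
cv2.imwrite("pics/a.png",cv2.resize(np.hstack(ims),(800,300)));cv2.imwrite("pics/s.png",cv2.resize(ims[0],(800,600)))
E
```

```text
pics
{'t': 0.0, 'qpos': array([ 1.16197737e+00,  4.23833745e-01,  1.63067841e+00,  2.57040042e-05,
        1.08858739e+00, -1.89851909e-02]), 'qvel': array([ 0.00066228, -0.000469  , -0.00089922,  0.00026557, -0.00194939,
        0.00086392]), 'joint_torque': array([ 3.66845386e-03, -5.44633555e+01, -2.73664802e+01,  6.46506669e-02,
        2.28475366e-02, -1.00884895e-04]), 'ee_pos': array([237.2649343 , 577.62076147, 221.91067709]), 'orientation': array([-6.08431321e-01, -3.08176263e+00,  2.30523041e-03]), 'ft_force': array([ 0.38930495,  0.92195009, -0.24311337]), 'moment': array([-0.00444357,  0.01787912, -0.03142369]), 'grasp_force': 0.0, 'width': 87.90958875197782} 18.700000000000003
scene [[402.3230630750651, 0.0, 258.830100188233], [0.0, 402.3230630750651, 187.06666870400747], [0.0, 0.0, 1.0]] [[0.842, 0.406, -0.355, 938.216], [0.539, -0.625, 0.564, -539.524], [0.007, -0.667, -0.745, 768.839], [0.0, 0.0, 0.0, 1.0]]
scene lower 0.92 [244. 193.  73.  71.] [[521.0, -98.0, 5.0], [581.0, -35.0, 38.0], [618.0, 79.0, 57.0]]
scene lower 0.16 [247. 180.  22.  19.] [[533.0, -11.0, 39.0
[... 1057 characters left out ...]
] [[482.0, -376.0, 3.0], [534.0, -314.0, 11.0], [593.0, -221.0, 51.0]]
side bracket 0.72 [217. 194.  21.  22.] [[533.0, -11.0, 41.0], [554.0, 3.0, 70.0], [582.0, 21.0, 73.0]]
side bracket 0.38 [287. 310.  63.  80.] [[483.0, -377.0, 3.0], [534.0, -313.0, 11.0], [595.0, -221.0, 51.0]]
side bin 0.78 [150. 150.  81.  71.] [[408.0, 205.0, 4.0], [505.0, 335.0, 24.0], [599.0, 420.0, 62.0]]
side tin 0.9 [355. 246.  29.  39.] [[704.0, -287.0, 5.0], [721.0, -267.0, 43.0], [755.0, -236.0, 52.0]]
side electrode 0.67 [289. 180.  14.  16.] [[741.0, -18.0, 5.0], [750.0, -10.0, 33.0], [769.0, 10.0, 47.0]]
side wrench 0.87 [255. 156.  61.  19.] [[677.0, 135.0, 0.0], [753.0, 162.0, 7.0], [843.0, 194.0, 10.0]]
```

```bash
cat > h.py <<'E'
from workcell import ctrl,get_image,finder
import cv2,numpy as np
def cloud(p,box,zr):
    dep=p["depth"];v,u=np.nonzero(dep>0);z=dep[v,u];K=p["K"]
    w=(p["pose"]@np.stack([(u-K[0,2])*z/K[0,0],(v-K[1,2])*z/K[1,1],z,np.ones_like(z)]))[:3].T
    x0,x1,y0,y1=box
    return w[(w[:,0]>x0)&(w[:,0]<x1)&(w[:,1]>y0)&(w[:,1]<y1)&(w[:,2]>zr[0])&(w[:,2]<zr[1])]
E
python3 - <<'E'
from h import *
P={n:get_image(n) for n in["scene","side"]}
for n,p in P.items():
    for nm,box,zr in [("block",(480,660,-140,120),(36.,44.)),("bigd+brk",(480,660,-140,120),(66,80)),("dowels",(480,660,-140,120),(54,64)),
      ("plate",(450,640,-420,-190),(6.,14.)),("bar",(450,640,-420,-190),(46,55)),("brk",(520,600,-25,35),(66,76)),("bin",(380,630,180,450),(55,65))]:
        w=cloud(p,box,zr)
        if len(w)<4: continue
        r=cv2.minAreaRect(w[:,:2].astype(np.float32));print(n,nm,len(w),np.round(r[0],1),np.round(r[1],1),round(r[2],1),round(np.median(w[:,2]),1))
# crops
def crop(n,c):
    K=P[n]["K"];X=np.linalg.inv(P[n]["pose"])@np.array([*c,1]);u=K@(X[:3]/X[2]);u=u[:2].astype(int)
    return cv2.resize(P[n]["frame"][u[1]-48:u[1]+48,u[0]-62:u[0]+62],(400,300),interpolation=cv2.INTER_CUBIC)
a=(560,-10,45);b=(538,-300,10)
cv2.imwrite("pics/c.png",np.vstack([np.hstack([crop("scene",a),crop("side",a)]),np.hstack([crop("scene",b),crop("side",b)])]))
E
```

```text
scene block 1263 [560.6  -4. ] [ 82. 162.] 5.7 39.6
scene bigd+brk 225 [557.9  -3.4] [ 50.3 124.3] 5.8 69.4
scene dowels 72 [559.3  -4.3] [126.7  46. ] 79.3 59.1
scene plate 2145 [ 539.8 -295.8] [160.2  83.6] 66.1 9.6
scene bar 194 [ 540.2 -296.3] [59.6 15.6] 64.8 49.4
scene brk 206 [556.9   4.9] [50.6 32.6] 3.7 69.4
scene bin 445 [502.  314.1] [206.2 182.6] 81.4 58.4
side block 1220 [563.2  -4.6] [ 82.3 162.4] 6.1 40.9
side bigd+brk 242 [562.   -3.8] [ 55.3 115.6] 28.8 70.9
side dowels 88 [558.2  -4.4] [ 48.4 129.1] 17.8 59.2
side plate 2970 [ 542.  -295.9] [162.7  80.7] 66.0 10.7
side bar 242 [ 541.5 -296.4] [60.4 14.5] 65.9 50.6
side brk 217 [558.9   4.7] [51.3 32.2] 1.0 71.0
side bin 516 [504.3 314.6] [206.4 180. ] 81.5 60.0
```

View pics/c.png

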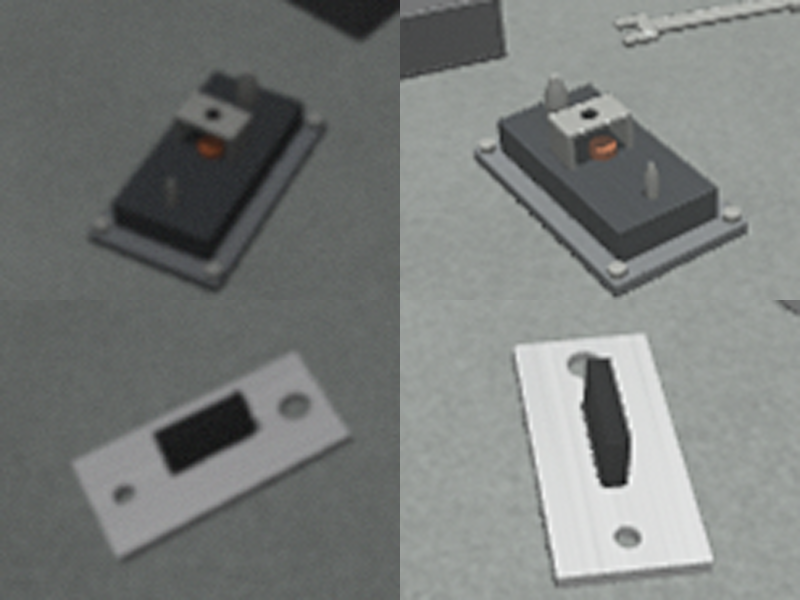

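View pics/s.png

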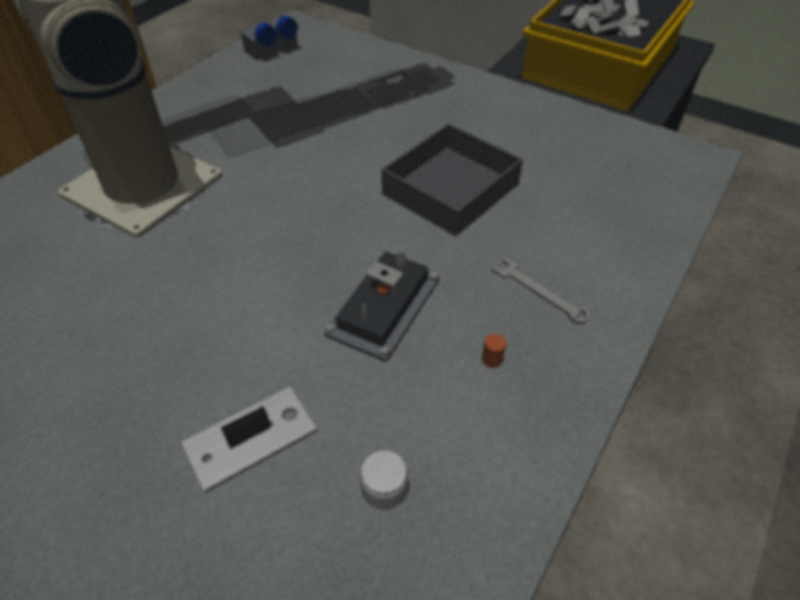

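```bash
cat >> h.py <<'E'
from scipy.spatial.transform import Rotation as Ro
def go(x,y,z,yaw):
    """tool-frame shift (mm), rotvec from measured pose to the TCP target pointing down, tool y at yaw deg"""
    o=ctrl.get_obs();R=Ro.from_rotvec(o["orientation"]);a=np.radians(yaw)
    T=Ro.from_matrix(np.array([[-np.sin(-a+0)*-1*-1,0,0],[0,0,0],[0,0,0]]) if 0 else np.column_stack([[-np.sin(a)*-1*-1,np.cos(a),0],[np.cos(a),np.sin(a),0],[0,0,-1]]))
    d=np.array([x,y,z])-o["ee_pos"]
    print("t",round(o["t"],2),"pos",np.round(o["ee_pos"],1),"w",round(o["width"],1),"F",np.round(o["ft_force"],1),"g",round(o["grasp_force"],1))
    print("shift",np.round(R.inv().apply(d),1),"turn",np.round((R.inv()*T).as_rotvec(),3),"dist",round(np.linalg.norm(d)))
E
python3 - <<'E'
s=open('h.py').read()
i=s.index("    T=");j=s.index("    d=np")
s=s[:i]+"    T=Ro.from_matrix(np.column_stack([[-np.sin(a),np.cos(a),0],[np.cos(a),np.sin(a),0],[0,0,-1]]))\n"+s[j:]
open('h.py','w').write(s)
from h import *
go(558,5,140,3)
E
```

```text
t 0.9 pos [237.5 578.1 222.7] w 87.7 F [ 0.7 -0.1  0.4] g 0.0
shift [-514.3 -408.3   82.7] turn [ 0.    -0.     1.129] dist 662
```

{"name": "servo_tool", "arguments": {
  "deltas": [
    [[-514,-408,82],[0,0,1.13]],
    [[-514,-408,82],[0,0,1.13]],
    [[-514,-408,82],[0,0,1.13]],
    [[-514,-408,82],[0,0,1.13]],
    [[-514,-408,82],[0,0,1.13]]
  ],
  "grip": -1
}}

```text
t: 1.32
ee_pos: [338.9, 396.1, 196.8]
orientation: [1.534, 2.742, 0.001]
ft_force: [0.6, -0.6, 0.7]
width: 87.6
grasp_force: 0.0
```

```bash
python3 -c "
from h import *
go(558,5,140,3)"
```

```text
t 1.32 pos [338.9 396.1 196.8] w 87.6 F [ 0.6 -0.6  0.7] g 0.0
shift [-448.   -17.9   56.7] turn [ 0.    -0.     0.498] dist 452
```

{"name": "servo_tool", "arguments": {
  "deltas": [
    [[-448,-18,56.7],[0,0,0.498]],
    [[-448,-18,56.7],[0,0,0.498]],
    [[-448,-18,56.7],[0,0,0.498]],
    [[-448,-18,56.7],[0,0,0.498]],
    [[-448,-18,56.7],[0,0,0.498]]
  ]
}}

```text
t: 1.73
ee_pos: [441.1, 216.2, 170.8]
orientation: [2.163, 2.278, 0.001]
ft_force: [0.5, 0.4, 0.0]
width: 87.9
grasp_force: 0.0
```

```bash
python3 -c "
from h import *
go(558,5,140,3)"
```

```text
t 1.73 pos [441.1 216.2 170.8] w 87.9 F [0.5 0.4 0. ] g 0.0
shift [-216.9  105.8   30.8] turn [ 0.001 -0.    -0.001] dist 243
```

{"name": "servo_tool", "arguments": {
  "deltas": [
    [[-34,17,5],[0,0,0]],
    [[-68,34,10],[0,0,0]],
    [[-102,51,15],[0,0,0]],
    [[-136,68,20],[0,0,0]],
    [[-170,85,25],[0,0,0]]
  ]
}}

```text
t: 2.15
ee_pos: [535.9, 51.2, 145.7]
orientation: [2.156, 2.284, 0.001]
ft_force: [-0.1, 0.6, 0.1]
width: 87.8
grasp_force: 0.0
```

{"name": "servo_tool", "arguments": {
  "deltas": [
    [[-30,13,4],[0,0,0]],
    [[-47,21,6],[0,0,0]],
    [[-47,21,6],[0,0,0]]
  ]
}}

```text
t: 2.4
ee_pos: [560.5, 4.3, 139.4]
orientation: [2.159, 2.28, 0.001]
ft_force: [0.6, -0.2, -0.5]
width: 88.0
grasp_force: 0.0
```

```bash
python3 -c "
from h import *
go(558,5,46,3)
p=get_image('wrist');print(p['K'].tolist(),np.round(p['pose'],3).tolist(),(p['depth']>0).mean())
for q in ['bracket','big_dowel','small_dowel']:
  print(q,[(round(d['score'],2),np.round(np.array(d['rect'])*[512,384,512,384],1)) for d in finder.search_frame(q,p)[:2]])
cv2.imwrite('pics/w.png',p['frame'])"
```

```text
t 2.4 pos [560.5   4.3 139.4] w 88.0 F [ 0.6 -0.2 -0.5] g 0.0
shift [ 0.9 -2.5 93.4] turn [0.001 0.001 0.002] dist 93
[[297.3186396354542, 0.0, 256.9643721937131], [0.0, 297.3186396354542, 191.00713559808057], [0.0, 0.0, 1.0]] [[0.999, 0.05, 0.015, 557.856], [0.052, -0.962, -0.269, 78.409], [0.001, 0.27, -0.963, 300.715], [0.0, 0.0, 0.0, 1.0]] 0.9911600748697916
bracket [(0.81, array([255.2, 196.3,  64.3,  43.8]))]
big_dowel [(0.94, array([254.7, 183.9, 111.8, 183. ]))]
small_dowel [(0.9, array([252.2, 186.9, 111.4, 177.8]))]
```

View pics/w.png

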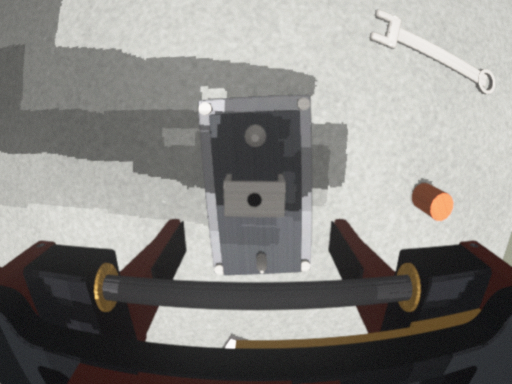

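```bash
cat >> h.py <<'E'
def fcloud(p,box,zr):
    dep=p["depth"];v,u=np.nonzero(dep>0);z=dep[v,u].astype(float);K=p["K"]
    a=(u-K[0,2])/K[0,0];b=(v-K[1,2])/K[1,1];r=np.hypot(a,b)+1e-9;t=np.tan(np.minimum(r,1.4))/r
    w=(p["pose"]@np.stack([a*t*z,b*t*z,z,np.ones_like(z)]))[:3].T
    x0,x1,y0,y1=box
    return w[(w[:,0]>x0)&(w[:,0]<x1)&(w[:,1]>y0)&(w[:,1]<y1)&(w[:,2]>zr[0])&(w[:,2]<zr[1])]
def rect(n,w):
    r=cv2.minAreaRect(w[:,:2].astype(np.float32));print(n,len(w),np.round(r[0],1),np.round(r[1],1),round(r[2],1),round(np.median(w[:,2]),1))
E
python3 - <<'E'
from h import *
p=get_image("wrist")
B=(480,660,-140,120)
rect("block",fcloud(p,B,(36,44)));rect("brk",fcloud(p,(520,600,-25,35),(66,76)))
rect("thick",fcloud(p,(535,580,35,75),(56,80)));rect("thin",fcloud(p,(545,590,-85,-45),(52,75)))
E
```

```text
block 11046 [563.3  -2.9] [ 80.4 161.1] 5.7 39.3
brk 2059 [559.3   6.5] [49.4 29.7] 2.6 69.3
thick 354 [557.3  57.2] [17.4 16.8] 48.8 64.8
thin 112 [569.  -60.6] [9.5 6.9] 3.4 59.7
```

{"name": "servo_tool", "arguments": {
  "deltas": [
    [[0,-1,25],[0,0,0]],
    [[1,-2,50],[0,0,0]],
    [[1,-2,75],[0,0,0]],
    [[1,-2,93],[0,0,0]],
    [[1,-2,93],[0,0,0]]
  ]
}}

```text
t: 3.07
ee_pos: [553.8, 9.6, 43.8]
orientation: [-2.151, -2.284, 0.006]
ft_force: [-0.5, 0.0, 0.3]
width: 88.0
grasp_force: 0.0
```

{"name": "servo_tool", "arguments": {
  "deltas": [
    [[0,0,0],[0,0,0]],
    [[0,0,0],[0,0,0]],
    [[0,0,0],[0,0,0]],
    [[0,0,0],[0,0,0]],
    [[0,0,0],[0,0,0]]
  ],
  "grip": 1
}}

```text
t: 3.48
ee_pos: [557.4, 8.4, 47.8]
orientation: [2.155, 2.284, 0.002]
ft_force: [0.9, -0.8, 1.0]
width: 57.7
grasp_force: 0.0
```

{"name": "servo_tool", "arguments": {
  "deltas": [
    [[0,0,0],[0,0,0]],
    [[0,0,0],[0,0,0]],
    [[0,0,0],[0,0,0]],
    [[0,0,0],[0,0,0]]
  ]
}}

```text
t: 3.82
ee_pos: [557.2, 8.3, 47.4]
orientation: [2.156, 2.284, 0.001]
ft_force: [-0.6, 0.3, 6.7]
width: 49.8
grasp_force: 30.0
```

```bash
python3 -c "
from h import *
go(558,5,46,3)"
```

```text
t 3.82 pos [557.2   8.3  47.4] w 49.8 F [-0.6  0.3  6.7] g 30.0
shift [-3.3  0.6  1.4] turn [ 0.001 -0.     0.005] dist 4
```

{"name": "servo_tool", "arguments": {
  "deltas": [
    [[0,0,-15],[0,0,0]],
    [[0,0,-45],[0,0,0]],
    [[0,0,-75],[0,0,0]],
    [[0,0,-100],[0,0,0]],
    [[20,0,-110],[0,0,0]]
  ]
}}

```text
t: 4.23
ee_pos: [557.5, 26.4, 160.2]
orientation: [2.156, 2.28, 0.004]
ft_force: [1.0, -0.3, -0.9]
width: 49.6
grasp_force: 30.0
```

```bash
python3 -c "
from h import *
go(503,314,150,3)"
```

```text
t 4.23 pos [557.5  26.4 160.2] w 49.6 F [ 1.  -0.3 -0.9] g 30.0
shift [290.2 -38.4   9.7] turn [0.005 0.001 0.003] dist 293
```

{"name": "servo_tool", "arguments": {
  "deltas": [
    [[38,-5,1],[0,0,0]],
    [[76,-10,2],[0,0,0]],
    [[114,-15,3],[0,0,0]],
    [[152,-20,4],[0,0,0]],
    [[190,-25,6],[0,0,0]]
  ]
}}

```text
t: 4.65
ee_pos: [518.9, 218.0, 150.8]
orientation: [2.157, 2.284, 0.0]
ft_force: [1.0, 0.6, -1.2]
width: 49.6
grasp_force: 30.0
```

{"name": "servo_tool", "arguments": {
  "deltas": [
    [[35,-5,1],[0,0,0]],
    [[70,-9,2],[0,0,0]],
    [[92,-13,3],[0,0,0]],
    [[100,-13,3],[0,0,0]],
    [[100,-13,4],[0,0,0]]
  ]
}}

```text
t: 5.07
ee_pos: [500.4, 317.2, 146.6]
orientation: [2.153, 2.288, 0.0]
ft_force: [0.0, -0.9, -0.3]
width: 49.9
grasp_force: 30.0
```

```bash
python3 -c "
from h import *
go(503,314,17,3)"
```

```text
t 5.07 pos [500.4 317.2 146.6] w 49.9 F [ 0.  -0.9 -0.3] g 30.0
shift [ -3.3   2.3 129.6] turn [ 0.    -0.     0.008] dist 130
```

{"name": "servo_tool", "arguments": {
  "deltas": [
    [[-1,1,35],[0,0,0]],
    [[-3,2,70],[0,0,0]],
    [[-3,2,100],[0,0,0]],
    [[-3,2,120],[0,0,0]],
    [[-3,2,128],[0,0,0]]
  ]
}}

```text
t: 5.48
ee_pos: [501.4, 309.8, 15.5]
orientation: [-2.157, -2.282, 0.008]
ft_force: [-1.2, -0.5, -1.0]
width: 49.8
grasp_force: 30.0
```

{"name": "servo_tool", "arguments": {
  "deltas": [
    [[0,0,0],[0,0,0]],
    [[0,0,0],[0,0,0]],
    [[0,0,0],[0,0,0]]
  ]
}}

```text
t: 5.73
ee_pos: [504.2, 312.8, 20.2]
orientation: [2.156, 2.284, 0.003]
ft_force: [0.3, 0.4, -1.7]
width: 50.0
grasp_force: 30.0
```

{"name": "servo_tool", "arguments": {
  "deltas": [
    [[0,0,0],[0,0,0]],
    [[0,0,0],[0,0,0]],
    [[0,0,0],[0,0,0]],
    [[0,0,0],[0,0,0]],
    [[0,0,0],[0,0,0]]
  ],
  "grip": -1
}}

```text
t: 6.15
ee_pos: [503.1, 312.9, 19.2]
orientation: [2.156, 2.285, 0.001]
ft_force: [-0.4, -0.6, -0.2]
width: 79.8
grasp_force: 0.0
```

{"name": "servo_tool", "arguments": {
  "deltas": [
    [[0,0,0],[0,0,0]],
    [[0,0,0],[0,0,0]],
    [[0,0,0],[0,0,0]],
    [[0,0,0],[0,0,0]]
  ]
}}

```text
t: 6.48
ee_pos: [502.9, 312.7, 18.6]
orientation: [-2.156, -2.285, 0.0]
ft_force: [0.6, 0.0, -0.4]
width: 87.8
grasp_force: 0.0
```

{"name": "servo_tool", "arguments": {
  "deltas": [
    [[0,0,-20],[0,0,0]],
    [[0,0,-55],[0,0,0]],
    [[0,0,-95],[0,0,0]],
    [[0,0,-130],[0,0,0]],
    [[0,0,-140],[0,0,0]]
  ]
}}

```text
t: 6.9
ee_pos: [505.5, 314.2, 164.2]
orientation: [2.155, 2.283, 0.012]
ft_force: [1.3, 0.9, 0.9]
width: 87.7
grasp_force: 0.0
```

```bash
python3 -c "
from h import *
p=get_image('side')
w=cloud(p,(430,575,240,390),(8,60));rect('in bin',w);rect('top',w[w[:,2]>25])
go(541,-296,150,-24)"
```

```text
in bin 228 [502.5 340.3] [ 96.9 143.4] 89.4 34.0
top 142 [505.7 310.3] [51.5 35.5] 3.5 35.9
t 6.95 pos [505.5 314.2 163.9] w 88.1 F [ 0.4 -0.   2.1] g 0.0
shift [-6.113e+02 -1.000e-01  1.160e+01] turn [ 0.006 -0.005  0.477] dist 611
```

{"name": "servo_tool", "arguments": {
  "deltas": [
    [[-40,0,0],[0,0,0]],
    [[-80,0,0],[0,0,0]],
    [[-120,0,0],[0,0,0]],
    [[-160,0,0],[0,0,0]],
    [[-200,0,0],[0,0,0]]
  ]
}}

```text
t: 7.37
ee_pos: [513.3, 111.2, 157.2]
orientation: [-2.154, -2.285, 0.003]
ft_force: [0.7, 0.4, 0.1]
width: 87.7
grasp_force: 0.0
```

{"name": "servo_tool", "arguments": {
  "deltas": [
    [[-40,0,0],[0,0,0]],
    [[-80,0,0],[0,0,0]],
    [[-120,0,0],[0,0,0]],
    [[-160,0,0],[0,0,0]],
    [[-200,0,0],[0,0,0]]
  ]
}}

```text
t: 7.78
ee_pos: [525.0, -88.4, 157.2]
orientation: [-2.155, -2.284, 0.002]
ft_force: [1.1, 0.6, 0.0]
width: 87.8
grasp_force: 0.0
```

{"name": "servo_tool", "arguments": {
  "deltas": [
    [[-40,0,0],[0,0,0.09]],
    [[-80,0,0],[0,0,0.18]],
    [[-120,0,0],[0,0,0.28]],
    [[-160,0,0],[0,0,0.38]],
    [[-190,0,0],[0,0,0.477]]
  ]
}}

```text
t: 8.2
ee_pos: [536.2, -279.0, 157.0]
orientation: [-2.639, -1.702, 0.002]
ft_force: [0.8, 0.4, 0.2]
width: 87.7
grasp_force: 0.0
```

{"name": "servo_tool", "arguments": {
  "deltas": [
    [[0,0,0],[0,0,0]],
    [[0,0,0],[0,0,0]],
    [[0,0,0],[0,0,0]]
  ]
}}

```text
t: 8.45
ee_pos: [536.1, -275.5, 157.2]
orientation: [-2.632, -1.71, 0.002]
ft_force: [0.2, 0.1, -0.4]
width: 87.8
grasp_force: 0.0
```

```bash
python3 -c "
from h import *
p=get_image('wrist')
B=(450,640,-420,-190)
rect('plate',fcloud(p,B,(6,14)));rect('bar',fcloud(p,B,(45,55)))
go(541,-296,14,-24)
cv2.imwrite('pics/w2.png',p['frame'])"
```

```text
plate 8798 [ 543.1 -295.5] [160.5  80.3] 66.1 9.3
bar 837 [ 542.9 -294.7] [58.4 13.4] 66.4 49.2
t 8.5 pos [ 536.4 -275.   157.5] w 87.4 F [ 0.3 -0.2 -0.1] g 0.0
shift [-17.4  13.1 143.5] turn [-0.002 -0.     0.001] dist 145
```

View pics/w2.png

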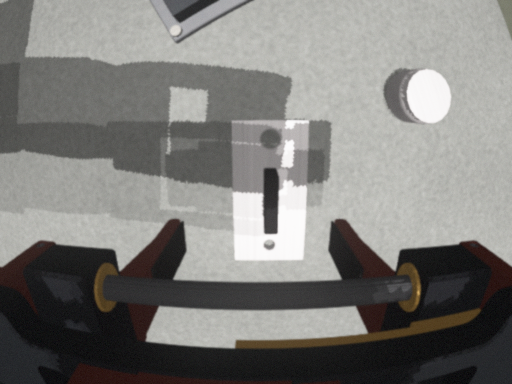

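{"name": "servo_tool", "arguments": {
  "deltas": [
    [[-8,7,30],[0,0,0]],
    [[-16,14,65],[0,0,0]],
    [[-16,14,100],[0,0,0]],
    [[-16,14,125],[0,0,0]],
    [[-16,14,138],[0,0,0]]
  ]
}}

```text
t: 8.92
ee_pos: [541.5, -293.9, 17.2]
orientation: [-2.629, -1.712, 0.004]
ft_force: [-0.9, 0.2, 0.4]
width: 88.0
grasp_force: 0.0
```

{"name": "servo_tool", "arguments": {
  "deltas": [
    [[0,0,2],[0,0,0]],
    [[0,0,2],[0,0,0]],
    [[0,0,2],[0,0,0]]
  ]
}}

```text
t: 9.17
ee_pos: [544.5, -296.5, 20.1]
orientation: [2.633, 1.711, 0.001]
ft_force: [0.4, 0.1, 0.0]
width: 87.9
grasp_force: 0.0
```

```bash
python3 -c "
from h import *
go(542.5,-295.5,15,-24)"
```

```text
t 9.17 pos [ 544.5 -296.5   20.1] w 87.9 F [0.4 0.1 0. ] g 0.0
shift [ 0.1 -2.3  5.1] turn [0.002 0.    0.001] dist 6
```

{"name": "servo_tool", "arguments": {
  "deltas": [
    [[0,-2,4],[0,0,0]],
    [[0,-2,4],[0,0,0]],
    [[0,-2,4],[0,0,0]]
  ]
}}

```text
t: 9.42
ee_pos: [542.0, -296.0, 15.7]
orientation: [2.634, 1.71, 0.001]
ft_force: [0.3, 0.3, 0.4]
width: 87.8
grasp_force: 0.0
```

{"name": "servo_tool", "arguments": {
  "deltas": [
    [[0,0,0],[0,0,0]],
    [[0,0,0],[0,0,0]],
    [[0,0,0],[0,0,0]],
    [[0,0,0],[0,0,0]],
    [[0,0,0],[0,0,0]]
  ],
  "grip": 1
}}

```text
t: 9.83
ee_pos: [541.6, -295.8, 14.7]
orientation: [-2.635, -1.711, 0.0]
ft_force: [0.7, -0.3, -0.6]
width: 58.1
grasp_force: 0.0
```

{"name": "servo_tool", "arguments": {
  "deltas": [
    [[0,0,0],[0,0,0]],
    [[0,0,0],[0,0,0]],
    [[0,0,0],[0,0,0]],
    [[0,0,0],[0,0,0]],
    [[0,0,0],[0,0,0]]
  ]
}}

```text
t: 10.25
ee_pos: [541.6, -295.8, 14.7]
orientation: [-2.635, -1.711, 0.0]
ft_force: [-0.9, -1.0, 0.5]
width: 24.7
grasp_force: 0.0
```

{"name": "servo_tool", "arguments": {
  "deltas": [
    [[0,0,0],[0,0,0]],
    [[0,0,0],[0,0,0]],
    [[0,0,0],[0,0,0]],
    [[0,0,0],[0,0,0]],
    [[0,0,0],[0,0,0]]
  ]
}}

```text
t: 10.67
ee_pos: [541.6, -295.8, 14.7]
orientation: [-2.635, -1.711, 0.0]
ft_force: [-0.0, -0.7, -1.2]
width: 13.5
grasp_force: 30.0
```

```bash
python3 -c "
from h import *
go(542.5,-295.5,15,-24)
p=get_image('wrist')
B=(450,640,-420,-190)
rect('plate',fcloud(p,B,(6,14)))
go(542.5,-295.5,15,-24)"
```

```text
t 10.67 pos [ 541.6 -295.8   14.7] w 13.5 F [-0.  -0.7 -1.2] g 30.0
shift [ 0.6  0.7 -0.3] turn [-0.  0. -0.] dist 1
plate 17472 [ 542.7 -295.5] [160.4  80.8] 65.8 9.3
t 10.72 pos [ 541.6 -295.8   14.7] w 14.1 F [-0.2  0.1 -0.1] g 30.0
shift [ 0.6  0.7 -0.3] turn [-0.  0. -0.] dist 1
```

{"name": "servo_tool", "arguments": {
  "deltas": [
    [[0,0,-15],[0,0,0]],
    [[0,0,-45],[0,0,0]],
    [[0,0,-80],[0,0,0]],
    [[0,0,-105],[0,0,0]],
    [[0,0,-115],[0,0,0]]
  ]
}}

```text
t: 11.13
ee_pos: [543.3, -296.7, 134.2]
orientation: [2.631, 1.708, 0.004]
ft_force: [1.3, 0.0, -3.9]
width: 13.9
grasp_force: 30.0
```

{"name": "servo_tool", "arguments": {
  "deltas": [
    [[0,0,0],[0,0,-0.1]],
    [[0,0,0],[0,0,-0.2]],
    [[0,0,0],[0,0,-0.3]],
    [[0,0,0],[0,0,-0.4]],
    [[0,0,0],[0,0,-0.52]]
  ]
}}

```text
t: 11.55
ee_pos: [540.8, -295.4, 129.1]
orientation: [-2.1, -2.335, 0.001]
ft_force: [-0.1, -0.1, -3.6]
width: 13.9
grasp_force: 30.0
```

```bash
python3 -c "
from h import *
go(562.4,-3.8,125,5.9)"
```

```text
t 11.55 pos [ 540.8 -295.4  129.1] w 13.9 F [-0.1 -0.1 -3.6] g 30.0
shift [287.6  52.3   4.3] turn [-0.001 -0.001  0.003] dist 292
```

{"name": "servo_tool", "arguments": {
  "deltas": [
    [[30,5,0],[0,0,0]],
    [[65,11,0],[0,0,0]],
    [[100,18,0],[0,0,0]],
    [[135,24,0],[0,0,0]],
    [[170,31,0],[0,0,0]]
  ]
}}

```text
t: 11.97
ee_pos: [554.2, -122.0, 129.1]
orientation: [-2.106, -2.329, 0.001]
ft_force: [0.9, 0.0, -4.1]
width: 14.2
grasp_force: 30.0
```

{"name": "servo_tool", "arguments": {
  "deltas": [
    [[35,6,1],[0,0,0]],
    [[68,12,2],[0,0,0]],
    [[95,17,3],[0,0,0]],
    [[112,20,4],[0,0,0]],
    [[117,21,4],[0,0,0]]
  ]
}}

```text
t: 12.38
ee_pos: [563.5, -2.3, 125.0]
orientation: [-2.102, -2.332, 0.001]
ft_force: [0.1, 0.6, -4.1]
width: 13.3
grasp_force: 30.0
```

{"name": "servo_tool", "arguments": {
  "deltas": [
    [[0,0,0],[0,0,0]],
    [[0,0,0],[0,0,0]],
    [[0,0,0],[0,0,0]],
    [[0,0,0],[0,0,0]]
  ]
}}

```text
t: 12.72
ee_pos: [564.3, -6.2, 125.7]
orientation: [-2.108, -2.329, 0.0]
ft_force: [0.1, -0.2, -3.5]
width: 14.2
grasp_force: 30.0
```

```bash
python3 -c "
from h import *
go(562.4,-3.8,100,5.9)
p=get_image('wrist')
rect('upper',fcloud(p,(480,660,-120,120),(116,126)))
rect('upper',fcloud(p,(480,660,-120,120),(112,130)))
for n in ['scene','side']:
  q=get_image(n);rect(n+' upper',cloud(q,(480,660,-120,120),(115,125)))
  cv2.imwrite('pics/%s3.png'%n,cv2.resize(q['frame'][100:260,150:350],(750,600)))
"
```

```text
t 12.72 pos [564.3  -6.2 125.7] w 14.2 F [ 0.1 -0.2 -3.5] g 30.0
shift [ 2.6 -1.6 25.7] turn [-0.     0.    -0.003] dist 26
upper 17518 [565.7  -5.9] [ 80.7 160.1] 5.6 120.3
upper 17688 [565.7  -5.9] [ 80.7 160.1] 5.6 120.3
scene upper 1243 [563.4 -12.5] [ 81.5 151.2] 6.2 120.5
side upper 1357 [565.   -6.8] [ 81.9 163.8] 5.7 121.8
```

View pics/side3.png

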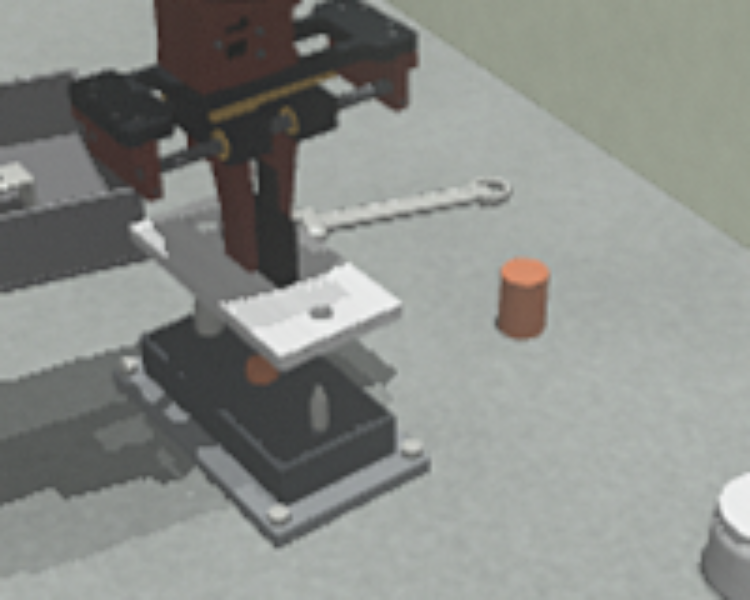

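{"name": "servo_tool", "arguments": {
  "deltas": [
    [[1,-1,5],[0,0,0]],
    [[2.8,-1.8,15],[0,0,0]],
    [[2.8,-1.8,25],[0,0,0]],
    [[2.8,-1.8,31],[0,0,0]],
    [[2.8,-1.8,31],[0,0,0]]
  ]
}}

```text
t: 13.28
ee_pos: [560.9, -2.3, 92.5]
orientation: [-2.104, -2.329, 0.004]
ft_force: [-0.6, 0.1, -3.9]
width: 14.0
grasp_force: 30.0
```

{"name": "servo_tool", "arguments": {
  "deltas": [
    [[0,0,0],[0,0,0]],
    [[0,0,0],[0,0,0]],
    [[0,0,0],[0,0,0]],
    [[0,0,0],[0,0,0]]
  ]
}}

```text
t: 13.62
ee_pos: [562.7, -2.4, 95.1]
orientation: [2.106, 2.33, 0.001]
ft_force: [-0.2, 0.1, -3.5]
width: 13.8
grasp_force: 30.0
```

```bash
python3 -c "
from h import *
go(562.4,-3.8,90,5.9)
p=get_image('wrist')
rect('upper',fcloud(p,(480,660,-120,120),(82,94)))
"
```

```text
t 13.62 pos [562.7  -2.4  95.1] w 13.8 F [-0.2  0.1 -3.5] g 30.0
shift [-1.3 -0.4  5.1] turn [ 0.001  0.    -0.002] dist 5
upper 17535 [564.2  -2.3] [ 81.  160.4] 5.8 89.7
```

{"name": "servo_tool", "arguments": {
  "deltas": [
    [[-0.8,-0.7,5],[0,0,0]],
    [[-0.8,-0.7,10],[0,0,0]],
    [[-0.8,-0.7,15],[0,0,0]],
    [[-0.8,-0.7,19],[0,0,0]],
    [[-0.8,-0.7,20],[0,0,0]]
  ]
}}

```text
t: 14.08
ee_pos: [561.1, -3.3, 73.6]
orientation: [-2.106, -2.33, 0.002]
ft_force: [-1.0, 0.5, -3.3]
width: 14.3
grasp_force: 30.0
```

{"name": "servo_tool", "arguments": {
  "deltas": [
    [[0,0,0],[0,0,0]],
    [[0,0,0],[0,0,0]],
    [[0,0,0],[0,0,0]]
  ]
}}

```text
t: 14.33
ee_pos: [561.9, -3.3, 74.8]
orientation: [2.106, 2.331, 0.0]
ft_force: [0.5, -0.0, -3.4]
width: 13.9
grasp_force: 30.0
```

```bash
python3 -c "
from h import *
go(562.4,-3.8,65,5.9)
p=get_image('wrist')
rect('upper',fcloud(p,(480,660,-120,120),(60,75)))
"
```

```text
t 14.33 pos [561.9  -3.3  74.8] w 13.9 F [ 0.5 -0.  -3.4] g 30.0
shift [-0.6  0.4  9.8] turn [ 0.     0.    -0.002] dist 10
upper 18089 [563.2  -3.2] [ 81.1 160.3] 5.7 69.4
```

{"name": "servo_tool", "arguments": {
  "deltas": [
    [[0,0,3],[0,0,0]],
    [[0,0,6],[0,0,0]],
    [[0,0,9],[0,0,0]],
    [[0,0,11],[0,0,0]],
    [[0,0,11],[0,0,0]]
  ]
}}

```text
t: 14.8
ee_pos: [561.3, -3.3, 63.1]
orientation: [-2.106, -2.33, 0.001]
ft_force: [-0.4, -0.1, -4.6]
width: 13.8
grasp_force: 30.0
```

{"name": "servo_tool", "arguments": {
  "deltas": [
    [[0,0,1],[0,0,0]],
    [[0,0,2],[0,0,0]],
    [[0,0,2],[0,0,0]]
  ]
}}

```text
t: 15.05
ee_pos: [561.7, -3.3, 62.0]
orientation: [-2.106, -2.331, 0.0]
ft_force: [-1.8, 0.6, 2.1]
width: 13.7
grasp_force: 30.0
```

```bash
python3 -c "
from h import *
go(562.4,-3.8,54.7,5.9)
p=get_image('wrist')
rect('upper',fcloud(p,(480,660,-120,120),(47,65)))
"
```

```text
t 15.05 pos [561.7  -3.3  62. ] w 13.7 F [-1.8  0.6  2.1] g 30.0
shift [-0.6  0.7  7.3] turn [-0.    -0.    -0.002] dist 7
upper 18008 [563.1  -3.4] [ 80.6 160.8] 5.8 56.6
```

{"name": "servo_tool", "arguments": {
  "deltas": [
    [[0,0,1.5],[0,0,0]],
    [[0,0,3],[0,0,0]],
    [[0,0,4.5],[0,0,0]],
    [[0,0,6],[0,0,0]],
    [[0,0,6],[0,0,0]]
  ]
}}

```text
t: 15.52
ee_pos: [561.8, -3.3, 55.8]
orientation: [2.106, 2.331, 0.0]
ft_force: [-1.9, -0.6, 7.4]
width: 14.0
grasp_force: 30.0
```

{"name": "servo_tool", "arguments": {
  "deltas": [
    [[0,0,1],[0,0,0]],
    [[0,0,2],[0,0,0]],
    [[0,0,2],[0,0,0]]
  ]
}}

```text
t: 15.77
ee_pos: [561.8, -3.3, 54.7]
orientation: [2.106, 2.331, 0.0]
ft_force: [-6.9, -0.3, 13.5]
width: 13.8
grasp_force: 30.0
```

```bash
python3 -c "
from h import *
go(562.4,-3.8,54.7,5.9)
p=get_image('wrist')
rect('upper',fcloud(p,(480,660,-120,120),(45,65)))
"
```

```text
t 15.77 pos [561.8  -3.3  54.7] w 13.8 F [-6.9 -0.3 13.5] g 30.0
shift [-0.6  0.6 -0. ] turn [ 0.     0.    -0.002] dist 1
upper 18201 [563.2  -3.5] [ 80.6 161.1] 5.7 49.3
```

{"name": "servo_tool", "arguments": {
  "deltas": [
    [[0,0,0.5],[0,0,0]],
    [[0,0,0.5],[0,0,0]],
    [[0,0,0.5],[0,0,0]],
    [[0,0,0.5],[0,0,0]],
    [[0,0,0.5],[0,0,0]]
  ]
}}

```text
t: 16.23
ee_pos: [561.7, -3.3, 54.6]
orientation: [2.106, 2.331, 0.0]
ft_force: [-7.1, 0.6, 18.0]
width: 13.8
grasp_force: 30.0
```

{"name": "servo_tool", "arguments": {
  "deltas": [
    [[0,0,0],[0,0,0]],
    [[0,0,0],[0,0,0]],
    [[0,0,0],[0,0,0]],
    [[0,0,0],[0,0,0]],
    [[0,0,0],[0,0,0]]
  ]
}}

```text
t: 16.65
ee_pos: [561.8, -3.3, 54.6]
orientation: [2.106, 2.331, 0.0]
ft_force: [-7.7, 0.4, 19.4]
width: 13.9
grasp_force: 30.0
```

```bash
python3 -c "
from h import *
q=get_image('side');cv2.imwrite('pics/e.png',cv2.resize(q['frame'][90:270,80:320],(800,600)))
p=get_image('wrist')
rect('upper',fcloud(p,(480,660,-120,120),(45,65)))"
```

```text
upper 18214 [563.1  -3.1] [ 80.6 160.4] 5.8 49.3
```

View pics/e.png

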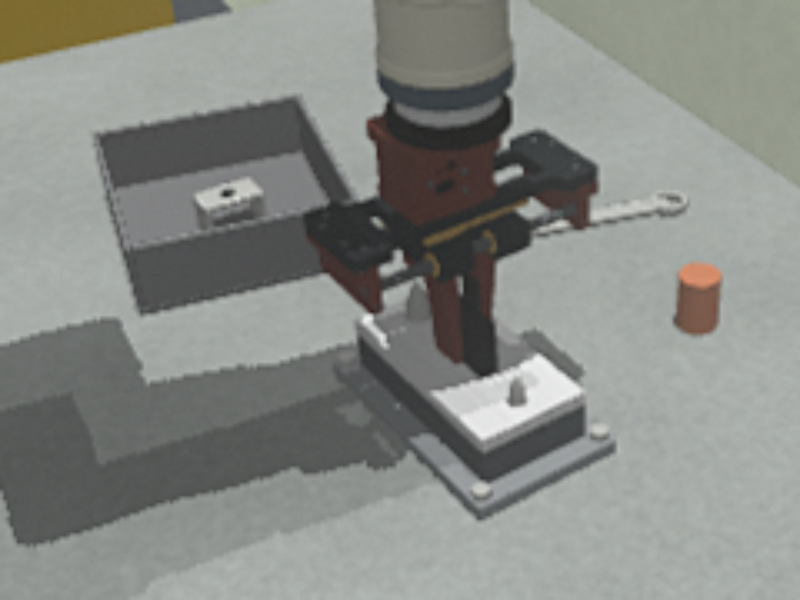

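The picture shows the jig closed flush, with both dowels through the plate (thin one at 517,390, thick one at 420,300) and the bracket standing in the bin at (228,200). I'm handing the job in.

```bash
python3 -c "
from workcell import close_job
print(close_job())"
```

```text
the job is handed in; nothing more can be done
None
```

The bracket is in the bin, and the upper half is seated on both dowels. The gripper is holding the jig pressed shut with about 19 N of upward reaction, and the job was handed in at about 17 s (no verdict was returned).

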